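Close up the grinder and hold its lid switch half-way

ROBOT

A 7-joint arm with a two-finger parallel gripper is mounted at the origin on a cart in front of the work surface, level with it; the furniture and walls round the work are solid. World frame = base frame: x ahead of the robot, y to its left, z up, the work surface at z = 0. Lengths are in m, angles in rad, forces in N, time in s.
With the tool pointing down it reaches from about 0.4 to 0.9 m from the base axis. Payload 5.6 kg.
Tool frame: the origin (TCP) lies at the very end of the fingers, on their centre line; the grasp point (between the pads) lies 19 mm behind it; z points along the fingers, y is the line along which they close (so a half turn about z gives the same grasp; the last joint's range is limited). The gripper opens to 92 mm and grips with 3 to 60 N. Pads are 20 mm wide; open, the fingers measure 128 mm over their backs; the gripper's body (75 mm by 189 mm) begins 69 mm behind the grasp point.
Start: joints at [1.215, 0.468, -0.012, 1.603, 0.006, 1.071, -0.056], TCP at [0.2, -0.618, 0.215] pointing down, gripper open.
Joint ranges: [-2.53, 2.53], [-0.31, 2.02], [-1.57, 1.55], [0.28, 2.44], [-1.29, 4.43], [0.15, 1.84], [-2.92, 2.92]. Speed limits (rad/s): [2.57, 2.57, 3.14, 3.14, 3.14, 3.14, 3.14].

INTERFACE

Orientations are given as a 3x3 rotation matrix whose columns are the frame's x, y, z axes.
In Python, from rig import bot gives the robot as it stands.
- The arm moves only by the tool servo_tool, never from a script. Its argument "commands" is a list of rows, each a list of 7 numbers: the shift along the tool's x, y, z in mm, then the turn, a rotation vector about the tool's x, y, z in degrees, then the finger opening in mm, from 0 to 91.9. In form: [[tx, ty, tz, ax, ay, az, gripper], ...]. A call has 1 to 5 rows; each row is the pose to reach, as a shift and turn from the pose commanded when the call began, along the tool's axes at that moment; what a row does not reach only later rows make up. A row lasts 1/10 s, in which the tool goes at most 50 mm and 8.59 degrees, less where a joint would pass 70% of its speed; a pose out of reach is approached as far as the arm can. A call with a gripper value outside its range is refused whole. The fingers move at their own pace and stop on an object; "newtons" is the grip in N (left out, the last holds). Time passes only in rows, so rows that repeat a pose let the fingers close. It gives the time, the measured TCP pose, the force, the opening and the grip force at its end, in the units of the state.
- bot.read_state(): the state, without advancing time (a new reading comes with each control period).
- bot.read_camera(name): name is "scene" or "top" or "wrist"; returns the picture (480x640x3 uint8, red, green, blue); there is no depth.
- bot.calibration(name): a dict with "camera_matrix" (3x3 intrinsics, pixels), "dist_coeffs" ([k1, k2, p1, p2, k3] as OpenCV has them; the pictures are not rectified), "rvec" (rotation vector, rad) and "tvec" (3), from world to camera coordinates, as OpenCV has them. Camera axes: x right, y down, z forward; pixel columns grow to the right and rows downward; lengths in m; the calibration is good to about 2 mm. A picture is of the moment at which its call begins: read the wrist's pose just before it. calibration takes no time and is no camera call; for the wrist camera it gives the pose at the moment of the call.
- bot.close_job(): hands the job in; it is judged then, once.
The state is a dict: "time": time; "qpos": joint angles; "qd": joint speeds; "tau": joint torques, N m; "position": TCP position; "orientation": TCP orientation; "wrist_force": force on the tool from outside, world axes, zero at the start; "torque": the same for the moment, N m; "grip_width": finger opening in m; "grip_force": force on a finger pad.
Only numpy, scipy, OpenCV 4.12 (cv2) and the standard library are available. Lean on these libraries where they do the work, as an engineer would, in place of code of your own. Each camera call takes 0.05 s, during which the arm holds its last target. There are 200 camera calls.

TASK

Close up the grinder: first push its drawer fully shut, then set the twist lid in the grinder's mouth, lugs down through the two slots until it sits flush, and twist it clockwise (seen from above) half-way to the lock, so that its grip bar points at the middle of the three marks, never as far as the lock. A spring turns it back if released, so finish while still gripping the lid and holding it at half-way, with the drawer still shut and the other things on the worktop left alone.

Things in the scene. Friction and masses are not known exactly. Their poses are not given: they have to be found in the camera images.
- grinder: The grinder, fixed: a steel block 120 (its x) x 112 (its y) mm, 8 to 76 mm above the worktop on feet, with a round aluminium collar on top (diameter 105 mm, top face 120 mm above the worktop). Origin at the centre of its underside, z up; its front, with the drawer, looks along its own -x (at yaw 0 towards the robot).
- grinder_mouth (a point): Centre of the mouth, on the collar's top face; axes as the grinder's. The mouth has radius 35.5 mm and two slots, at its own +y and -y, 20 mm wide, reaching out to 43 mm from the axis; the ledge between them is 7 mm thick. The lid goes in with its bar in line with the grinder's x axis (play 3 mm across the slots, 2.5 mm radially).
- half_mark (a point): The half-way mark (short dark bar) at the front of the collar's rim, 48 mm from the axis, where an end of the lid's bar must point. 30 degrees from it anticlockwise (from above) is the insert mark, a long bar in line with the grinder's x axis; 30 degrees clockwise is the lock mark, a dot. The same three marks are repeated at the back.
- switch_ring (a joint): Switch ring inside the mouth: rad, 0 at rest, growing clockwise from above, stop at 1.05, locked above 0.9. Its pockets take the lid's lugs with about 0.1 rad of play each way, so the lid turns it, against a light spring (0.05 N m at 0, 0.10 at half-way, 0.15 at the stop). Half-way is the lid turned 0.52 rad (30 degrees) from the slots.
- drawer (a joint): The drawer in the grinder's front: m, 0 shut, growing as it slides out along the grinder's -x, at most 0.045. It slides with about 1 N of friction and stays where it is left. Its front is a panel 82 mm wide, from 16 to 66 mm above the worktop.
- drawer_pull (a point): Middle of the outer face of the drawer's aluminium pull, a bar 40 mm wide and 10 mm high (48 to 58 mm above the worktop), 13 mm out from the drawer's panel; 81 mm ahead of the grinder's axis when the drawer is shut; moves with the drawer. A good place to push.
- grinder_lid: The loose twist lid, 46 mm high, 0.12 kg, right way up on the worktop. Origin at the centre of its underside, z up. From below: a plug (radius 33 mm, 14 mm high) with two lugs at its own +y and -y (12 mm wide, 4 mm thick, at the very bottom, out to 39.5 mm); a disc of radius 42 mm from 14 to 20 mm; above it the grip bar. Half a turn makes no difference to it.
- lid_bar (a point): Centre of the lid's grip bar, 33 mm above the lid's origin; axes as the lid's. The upright bar runs along the lid's x: 60 mm long, 14 mm wide, from 20 to 46 mm above the origin, a small pointer at each end. The lid is seated when its disc rests on the collar, origin 106 mm above the worktop; then the lugs can pass under the ledge (3 mm of free height).
- glass_mug: Bystander: clear glass mug, 106 mm high.
- tin_3: Bystander: flat round tin, diameter 86 mm, 40 mm high.
- box_1: Bystander: small carton, 50 x 68 x 92 mm.
Things that resemble listed ones, but are neither listed nor needed, are in the scene too. What is shaped like the grinder_lid but blue or red is not meant.

How it is judged:
On the way, in this order (a step that is already met when the one before it is completed fails the run):
1. the drawer is pushed fully shut while the lid is not yet on (value of joint drawer below 0.003 m and horizontal distance between grinder_lid and grinder_mouth above 0.06 m), for 0.2 s.
2. the lid is seated in the mouth, lugs through the slots (z of grinder_lid in the frame of grinder_mouth below -0.0115 m and horizontal distance between grinder_lid and grinder_mouth below 0.005 m and angle between grinder_lid's own z axis and vertical below 0.08 rad), for 0.1 s.
At the end, for the whole second after the job is handed in: The lid sits in the mouth (centred within 5 mm, level, its disc within 3 mm of the collar), turned clockwise by 30 degrees +/- 10 degrees so that the switch ring is carried round with it but not locked, still gripped by the fingers and steady; the drawer is shut to within 4 mm (z of grinder_lid in the frame of grinder_mouth below -0.011 m and horizontal distance between grinder_lid and grinder_mouth below 0.005 m and angle between grinder_lid's own z axis and vertical below 0.08 rad and angle between the x axis of grinder_lid and the x axis of grinder, either way round between 0.35 and 0.7 rad and value of joint switch_ring between 0.15 and 0.85 rad and contact force between the fingers and grinder_lid above 1 N and angular speed of grinder_lid below 0.15 rad/s and value of joint drawer below 0.004 m); the arm keeps its last pose, push and grip.
It fails at once if the lid is twisted as far as the lock (value of joint switch_ring above 0.9 rad).
It fails at once if the glass mug is disturbed (distance of glass_mug from where it was at the start of the episode above 0.03 m).
It fails at once if the flat tin is disturbed (distance of tin_3 from where it was at the start of the episode above 0.03 m).
It fails at once if the carton is disturbed (distance of box_1 from where it was at the start of the episode above 0.03 m).
It also fails if it takes over 54 s, if anything falls off the work surface, if the arm or the gripper's body presses on something with over 40 N, if the wrist force passes 120 N, or if a joint passes its speed limit or range.

## Working session

There is one attempt and no reset: what is moved stays moved. The work goes in short steps, Python scripts to look and compute and a tool call to move; the robot and the scene stay as the last step left them, time stands still between calls to the robot, and variables do not carry over. Pictures are saved under pics/ and viewed, at most 10 in all, crops included, and the job is handed in when it is done.

Besides the shell and the picture viewer there is one more tool, called after "Call:" as name(argument=value, ...) on one line, values as JSON. servo_tool: Moves the arm, as the interface text tells. Its arguments: {"type":"object","properties":{"commands":{"type":"array","items":{"type":"array","items":{"type":"number"}}},"newtons":{"type":"number"}},"required":["commands"]}

```bash
ls; mkdir -p pics
python3 - <<'E'
from rig import bot
import cv2
for n in ("scene","top"):
    im=bot.read_camera(n); cv2.imwrite(f"pics/{n}0.png",im[:,:,::-1])
    c=bot.calibration(n); print(n,{k:(v.tolist() if hasattr(v,'tolist') else v) for k,v in c.items()})
s=bot.read_state(); print(s['time'],s['position'],s['orientation'],s['grip_width'])
E
```

```text
pics
scene {'camera_matrix': [[549.1747251626439, 0.0, 315.869154045718], [0.0, 549.1747251626439, 240.45771236514338], [0.0, 0.0, 1.0]], 'dist_coeffs': [-0.12105267504327206, 0.0, 0.0, 0.0, 0.0], 'rvec': [0.958851187781013, -2.2898304342629143, 1.2500210404227097], 'tvec': [0.39637699030015505, 0.30435287762563634, 1.2663519396985274]}
top {'camera_matrix': [[521.4618456128936, 0.0, 318.2714137626786], [0.0, 521.4618456128936, 233.94249403521187], [0.0, 0.0, 1.0]], 'dist_coeffs': [-0.1512191885084732, 0.0, 0.0, 0.0, 0.0], 'rvec': [2.1107317898920415, -2.124366931685814, 0.16411708753933382], 'tvec': [-0.013719124912877911, 0.5993654084769915, 1.2441703020613502]}
0.1 [ 0.19978113 -0.61799579  0.21375794] [[ 9.51511565e-01  3.07612419e-01 -5.84688632e-04]
 [ 3.07612954e-01 -9.51510488e-01  1.43615984e-03]
 [-1.14556764e-04 -1.54638049e-03 -9.99998798e-01]] 0.09184354838599196
```

View pics/scene0.png

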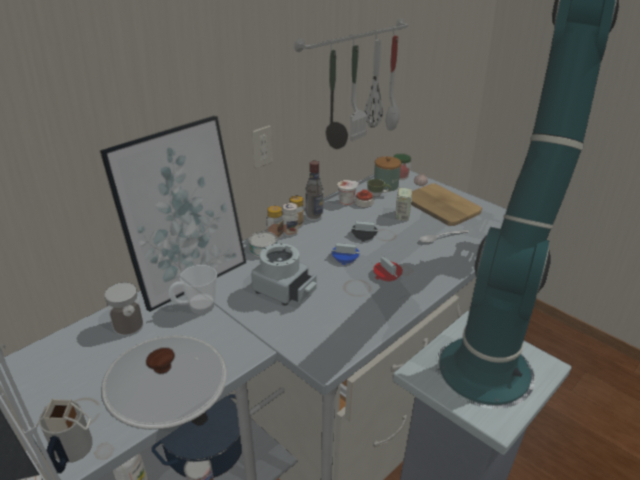

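View pics/top0.png

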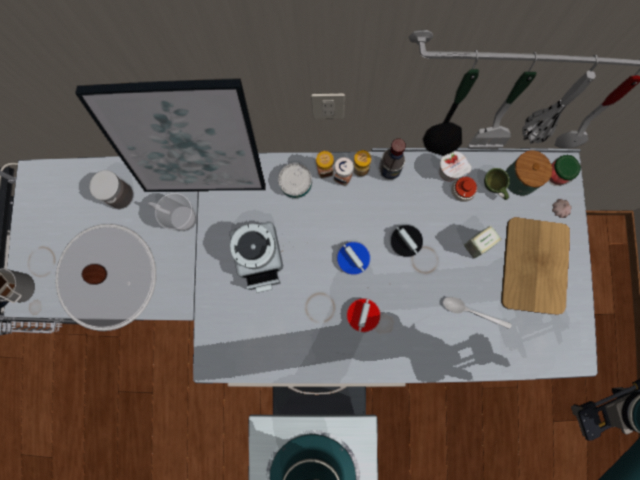

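The top view shows three lids: blue (353,257), red (364,315) and black (407,240). The black one fits, since blue and red are excluded. The grinder collar is at about (254,246), with its drawer open towards the bottom of the image (263,275–287). I'll confirm both in one enlarged crop and measure.

```bash
cat > h.py <<'E'
import numpy as np, cv2
from rig import bot
def ray(c,uv):
    K=np.array(c['camera_matrix']);D=np.array(c['dist_coeffs']);R=cv2.Rodrigues(np.array(c['rvec'],float))[0];t=np.array(c['tvec'],float).ravel()
    p=cv2.undistortPoints(np.array(uv,float).reshape(-1,1,2),K,D).reshape(-1,2)
    d=np.c_[p,np.ones(len(p))]@R; return -R.T@t,d
def plane(c,uv,z):
    o,d=ray(c,uv); return (o+d*((z-o[2])/d[:,2])[:,None])[:,:2]
def pix(c,P):
    return cv2.projectPoints(np.array(P,float).reshape(-1,1,3),np.array(c['rvec'],float),np.array(c['tvec'],float),np.array(c['camera_matrix']),np.array(c['dist_coeffs']))[0].reshape(-1,2)
E
python3 - <<'E'
from h import *
im=cv2.imread('pics/top0.png'); c=bot.calibration('top')
a=cv2.resize(im[205:300,215:305],None,fx=4.4,fy=6*4.4/6,interpolation=cv2.INTER_CUBIC)
b=cv2.resize(im[205:300,365:445],None,fx=4.4,fy=4.4,interpolation=cv2.INTER_CUBIC)
cv2.imwrite('pics/crop1.png',np.hstack([a,b]))
sub=im[215:265,382:432]; g=cv2.cvtColor(sub,cv2.COLOR_BGR2GRAY)
m=(g<60).astype(np.uint8)
cs=max(cv2.findContours(m,cv2.RETR_EXTERNAL,cv2.CHAIN_APPROX_NONE)[0],key=cv2.contourArea)
e=cv2.minEnclosingCircle(cs); h=cv2.convexHull(cs)
hm=np.zeros_like(m);cv2.fillConvexPoly(hm,h,1)
b=((g>110)&(cv2.erode(hm,np.ones((3,3)))>0)).astype(np.uint8)
bs=max(cv2.findContours(b,cv2.RETR_EXTERNAL,cv2.CHAIN_APPROX_NONE)[0],key=cv2.contourArea)
r=cv2.minAreaRect(bs); pts=cv2.boxPoints(r)+[382,215]
W=plane(c,pts,.046); print('disc',np.array(e[0])+[382,215],e[1],plane(c,np.array(e[0])+[382,215],.02))
print('bar px',pts.tolist(),'W',W.tolist(),W.mean(0)); 
E0=W[1]-W[0];E1=W[2]-W[1];l=E0 if np.hypot(*E0)>np.hypot(*E1) else E1
print('len',np.hypot(*E0),np.hypot(*E1),'ang',np.degrees(np.arctan2(l[1],l[0])))
E
```

```text
Traceback (most recent call last):
ValueError: max() iterable argument is empty
```

View pics/crop1.png

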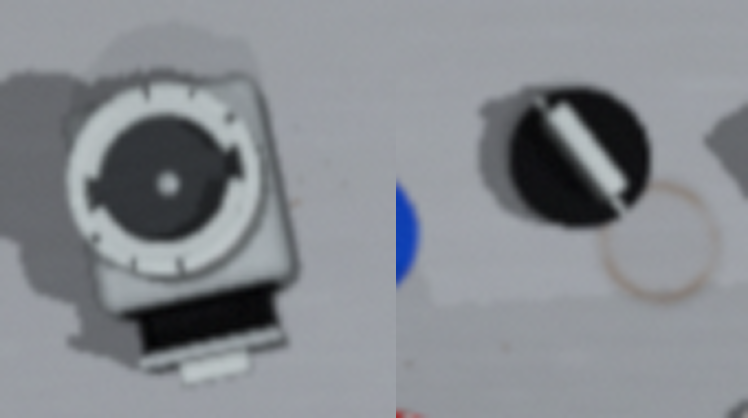

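Run:
```python
from h import *
im=cv2.imread('pics/top0.png'); c=bot.calibration('top'); F=4
def up(x0,y0,x1,y1): return cv2.cvtColor(cv2.resize(im[y0:y1,x0:x1],None,fx=F,fy=F,interpolation=cv2.INTER_CUBIC),cv2.COLOR_BGR2GRAY)
def full(p,x0,y0): return (np.array(p)+.5)/F-.5+[x0,y0]
g=up(382,215,432,265)
m=(g<55).astype(np.uint8); n,l,st,_=cv2.connectedComponentsWithStats(m)
pts=np.argwhere(np.isin(l,[i for i in range(1,n) if st[i,4]>150]))[:,::-1].astype(np.int32)
h=cv2.convexHull(pts); e=cv2.fitEllipse(h); q=full(e[0],382,215)
hm=np.zeros_like(m);cv2.fillConvexPoly(hm,h,1)
b=((g>110)&(cv2.erode(hm,np.ones((9,9),np.uint8))>0)).astype(np.uint8)
bs=max(cv2.findContours(b,cv2.RETR_EXTERNAL,cv2.CHAIN_APPROX_NONE)[0],key=cv2.contourArea)
W=plane(c,full(cv2.boxPoints(cv2.minAreaRect(bs)),382,215),.046)
print('lid disc',q,np.array(e[1])/F,plane(c,q,.02))
E0=W[1]-W[0];E1=W[2]-W[1];k=E0 if np.hypot(*E0)>np.hypot(*E1) else E1
print('bar',W.mean(0),np.hypot(*E0),np.hypot(*E1),'ang',np.degrees(np.arctan2(k[1],k[0])))
# grinder: dark mouth
g=up(215,205,305,300)
m=(g<95).astype(np.uint8); n,l,st,ce=cv2.connectedComponentsWithStats(m)
i=l[150,150]; print('mouth',st[i],ce[i])
m=((l==i)*255).astype(np.uint8); m=cv2.morphologyEx(m,cv2.MORPH_CLOSE,cv2.getStructuringElement(cv2.MORPH_ELLIPSE,(31,31)))
P=np.argwhere(m>0)[:,::-1]; 
# outer collar + pull
br=(g>175).astype(np.uint8); n,l,st,ce=cv2.connectedComponentsWithStats(br)
for j in range(1,n):
    if st[j,4]>300:
        pp=np.argwhere(l==j)[:,::-1].astype(np.int32); hh=cv2.convexHull(pp)
        el=cv2.fitEllipse(hh); r=cv2.minAreaRect(hh)
        print('bright',st[j],'ell z.12',plane(c,[full(el[0],215,205)],.12),np.array(el[1])/F,'rect z.058',plane(c,full(cv2.boxPoints(r),215,205),.058).round(4).tolist())
w=plane(c,full(P,215,205),.12); 
ctr=np.median(w,0); print('mouth centroid',w.mean(0), 'extent',w.max(0)-w.min(0))
d=w-w.mean(0); rr=np.hypot(*d.T); far=d[rr>.0385]
a=np.arctan2(far[:,1],far[:,0]); print('slot angle', np.degrees(np.angle(np.mean(np.exp(2j*a)))/2), 'n',len(far),sum(far[:,1]>0))
```

```text
lid disc [405.96648216 240.43606949] [31.02978325 31.93466949] [[ 0.5865283  -0.24024238]]
bar [ 0.58426456 -0.24329165] 0.01428033606471668 0.06526734201566949 ang -144.0577384174906
mouth [   80   106   140   113 10622] [148.84701563 162.01430992]
bright [  65   81  169  166 7424] ell z.12 [[0.56113276 0.13784385]] [41.21493149 42.66794968] rect z.058 [[0.6234, 0.2015], [0.6224, 0.0955], [0.5189, 0.0944], [0.5194, 0.1989]]
bright [167 324  57  22 692] ell z.12 [[0.4598615  0.10945837]] [ 4.32536983 14.98997021] rect z.058 [[0.4648, 0.1354], [0.4723, 0.101], [0.4645, 0.0992], [0.457, 0.1335]]
mouth centroid [0.56171354 0.13794776] extent [0.06704077 0.08271109]
slot angle -77.7578345556755 n 295 135
```

The crop confirms it: the black lid, with its light bar from (555,105) to (620,190), has the same shape as the blue and red ones. The grinder's slots are at (95,190) and (232,162) and the pull is at (215,365). Grinder yaw is about 12.2° from both the slots and the pull direction. The mouth is near (0.561, 0.138), and the drawer is about 21 mm open. The lid is near (0.585, -0.241) with its bar at 36°. The bar length of 65 mm fits 60 mm plus pointers, and the pull measures 35 x 8 mm.

I'm moving on a route past the lid so I can take a near look.

Call:
servo_tool(commands=[[38, -28, -10, 0, 0, 0, 91], [76, -56, -20, 0, 0, 0, 91], [114, -84, -30, 0, 0, 0, 91], [152, -112, -40, 0, 0, 0, 91], [190, -140, -40, 0, 0, 0, 91]])

```text
time: 0.6
position: [0.3389, -0.4256, 0.2558]
orientation: [[0.952, 0.307, 0.001], [0.307, -0.952, -0.002], [0.001, 0.002, -1.0]]
wrist_force: [0.3, -0.7, 0.1]
grip_width: 0.0908
grip_force: 0.0
```

Call:
servo_tool(commands=[[38, -28, 0, 0, 0, 0, 91], [76, -56, 0, 0, 0, 0, 91], [114, -84, 0, 0, 0, 0, 91], [152, -112, 0, 0, 0, 0, 91], [190, -140, 0, 0, 0, 0, 91]])

```text
time: 1.1
position: [0.476, -0.2335, 0.2545]
orientation: [[0.952, 0.307, -0.0], [0.307, -0.952, -0.0], [-0.0, 0.0, -1.0]]
wrist_force: [1.8, -1.2, 0.4]
grip_width: 0.091
grip_force: 0.0
```

Call:
servo_tool(commands=[[38, -28, 0, 0, 0, 0, 91], [38, -28, 0, 0, 0, 0, 91], [38, -28, 0, 0, 0, 0, 91]])

```text
time: 1.4
position: [0.5031, -0.1959, 0.2541]
orientation: [[0.951, 0.31, -0.001], [0.31, -0.951, 0.0], [-0.001, -0.001, -1.0]]
wrist_force: [0.1, -1.2, -0.8]
grip_width: 0.0908
grip_force: 0.0
```

```bash
cat >> h.py <<'E'
def go(x,y,z,yaw):
    s=bot.read_state();R=np.array(s['orientation']);p=np.array(s['position'])
    sh=R.T@(np.array([x,y,z])-p)*1000; a=np.degrees(np.arctan2(R[1,0],R[0,0]))
    print('t',round(s['time'],2),'p',p.round(4),'yaw',a.round(2),'tilt',R[:2,2].round(4),'-> shift',sh.round(1),'az',round((a-yaw+90)%180-90,2),'F',np.round(s['wrist_force'],1),'w',round(s['grip_width'],4),'gf',round(s['grip_force'],1))
E
python3 - <<'E'
from h import *
c=bot.calibration('wrist'); im=bot.read_camera('wrist'); cv2.imwrite('pics/w1.png',im[:,:,::-1])
print(c); o,d=ray(c,[[320,240]]); print(o,d)
print(pix(c,[[.585,-.241,.033],[.561,.138,.12]]))
go(.415,.106,.25,12.2)
E
```

```text
{'camera_matrix': array([[381.74742896,   0.        , 319.41177834],
       [  0.        , 381.74742896, 242.26877403],
       [  0.        ,   0.        ,   1.        ]]), 'dist_coeffs': array([0.00214587, 0.        , 0.        , 0.        , 0.        ]), 'rvec': array([-2.34575541,  1.70183849,  0.24948906]), 'tvec': array([-0.34113446,  0.35677276,  0.54979176])}
[ 0.58009422 -0.17026937  0.42476999] [[-0.26555597 -0.08673458 -0.96020562]]
[[ 389.03290064  146.80339547]
 [-103.36313562   13.93315601]]
t 1.45 p [ 0.5023 -0.1974  0.2541] yaw 17.9 tilt [-0.0013 -0.0003] -> shift [  10.2 -315.6    4.1] az 5.7 F [ 0.2 -0.4 -0. ] w 0.0912 gf 0.0
```

View pics/w1.png

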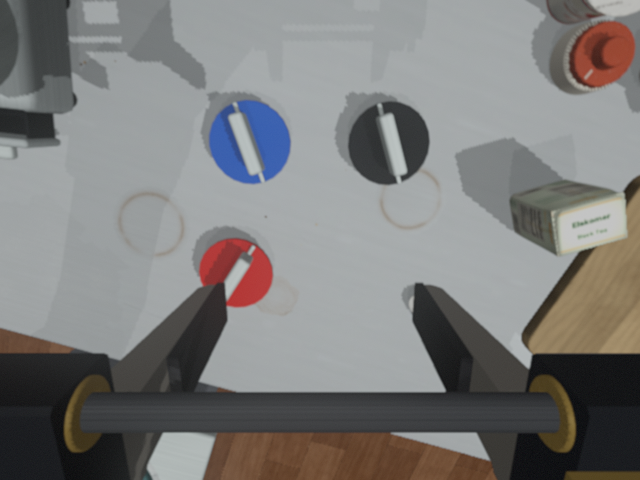

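The wrist view has the black lid at (390,143), against a predicted (389,147), so the estimate holds. Next I go to the drawer front and close the fingers.

Call:
servo_tool(commands=[[0, -50, 0, 0, 0, 0, 0], [0, -100, 2, 0, 0, 0, 0], [5, -150, 4, 0, 0, 0, 0], [8, -200, 4, 0, 0, 3, 0], [10, -250, 4, 0, 0, 5.7, 0]])

```text
time: 1.95
position: [0.4348, 0.0432, 0.2506]
orientation: [[0.979, 0.205, 0.0], [0.205, -0.979, -0.001], [0.0, 0.001, -1.0]]
wrist_force: [1.1, 0.6, 1.0]
grip_width: 0.0527
grip_force: 0.0
```

Run:
```python
from h import *
go(.415,.106,.25,12.2); go(.425,.1085,.045,12.2)
```

```text
t 1.95 p [0.4348 0.0432 0.2506] yaw 11.85 tilt [ 0.0003 -0.0008] -> shift [ -6.5 -65.5   0.5] az -0.35 F [1.1 0.6 1. ] w 0.0527 gf 0.0
t 1.95 p [0.4348 0.0432 0.2506] yaw 11.85 tilt [ 0.0003 -0.0008] -> shift [  3.8 -66.1 205.5] az -0.35 F [1.1 0.6 1. ] w 0.0527 gf 0.0
```

Call:
servo_tool(commands=[[-8, -50, 0, 0, 0, 0, 0], [-8, -66, 30, 0, 0, 0, 0], [-8, -66, 80, 0, 0, 0, 0], [-8, -66, 125, 0, 0, 0, 0], [-8, -66, 160, 0, 0, 0, 0]])

```text
time: 2.45
position: [0.4131, 0.1043, 0.0885]
orientation: [[0.978, 0.209, -0.001], [0.209, -0.978, -0.001], [-0.002, 0.001, -1.0]]
wrist_force: [1.1, -0.4, -0.6]
grip_width: 0.0131
grip_force: 0.0
```

Call:
servo_tool(commands=[[4, 0, 30, 0, 0, 0, 0], [8, 0, 45, 0, 0, 0, 0], [8, 0, 45, 0, 0, 0, 0]])

```text
time: 2.75
position: [0.4207, 0.106, 0.0437]
orientation: [[0.978, 0.209, -0.004], [0.209, -0.978, -0.002], [-0.005, 0.001, -1.0]]
wrist_force: [0.2, -0.8, 0.3]
grip_width: 0.0006
grip_force: 0.0
```

Run:
```python
from h import *
u=np.array([np.cos(np.radians(12.2)),np.sin(np.radians(12.2))]); m=np.array([.561,.138])
go(*(m-.091*u),.045,12.2)
im=bot.read_camera('wrist'); cv2.imwrite('pics/w2.png',im[:,:,::-1])
```

```text
t 2.75 p [0.4207 0.106  0.0437] yaw 12.04 tilt [-0.0043 -0.0016] -> shift [52.9 -1.7 -1.6] az -0.16 F [ 0.2 -0.8  0.3] w 0.0006 gf 0.0
```

Call:
servo_tool(commands=[[12, -1, 0, 0, 0, 0, 0], [24, -2, 0, 0, 0, 0, 0], [30, -2, 0, 0, 0, 0, 0], [36, -2, 0, 0, 0, 0, 0], [42, -2, 0, 0, 0, 0, 0]])

```text
time: 3.3
position: [0.4627, 0.119, 0.0458]
orientation: [[0.977, 0.212, 0.0], [0.212, -0.977, -0.0], [-0.0, 0.0, -1.0]]
wrist_force: [-0.9, -0.5, 0.9]
grip_width: 0.0006
grip_force: 0.6
```

Call:
servo_tool(commands=[[3, 0, 0, 0, 0, 0, 0], [6, 0, 0, 0, 0, 0, 0], [9, 0, 0, 0, 0, 0, 0]])

```text
time: 3.6
position: [0.4711, 0.1209, 0.0455]
orientation: [[0.977, 0.212, -0.0], [0.212, -0.977, -0.0], [-0.0, 0.0, -1.0]]
wrist_force: [0.1, -1.2, 0.7]
grip_width: 0.0003
grip_force: 0.5
```

Call:
servo_tool(commands=[[2, 0, 0, 0, 0, 0, 0], [4, 0, 0, 0, 0, 0, 0]])

```text
time: 3.8
position: [0.473, 0.1213, 0.0452]
orientation: [[0.977, 0.212, -0.004], [0.212, -0.977, -0.002], [-0.005, 0.001, -1.0]]
wrist_force: [-9.0, -1.4, 7.3]
grip_width: 0.0004
grip_force: 4.4
```

Call:
servo_tool(commands=[[1.5, 0, 0, 0, 0, 0, 0], [1.5, 0, 0, 0, 0, 0, 0], [1.5, 0, 0, 0, 0, 0, 0]])

```text
time: 4.1
position: [0.473, 0.1213, 0.045]
orientation: [[0.977, 0.212, -0.007], [0.212, -0.977, -0.003], [-0.007, 0.001, -1.0]]
wrist_force: [-7.5, -1.4, 5.7]
grip_width: 0.0001
grip_force: 4.5
```

The force rose and the position stopped at the expected shut distance. I back off, lift, and check.

Call:
servo_tool(commands=[[-20, 0, 0, 0, 0, 0, 60], [-40, 0, -20, 0, 0, 0, 91], [-40, 0, -70, 0, 0, 0, 91], [-40, 0, -120, 0, 0, 0, 91], [-40, 0, -170, 0, 0, 0, 91]])

```text
time: 4.6
position: [0.4373, 0.1139, 0.2176]
orientation: [[0.977, 0.212, 0.001], [0.212, -0.977, 0.0], [0.001, -0.0, -1.0]]
wrist_force: [0.6, -0.7, 0.7]
grip_width: 0.0383
grip_force: 0.0
```

Call:
servo_tool(commands=[[20, 0, -40, 0, 0, 0, 91], [40, 0, -40, 0, 0, 0, 91], [40, 0, -40, 0, 0, 0, 91], [40, 0, -40, 0, 0, 0, 91]])

```text
time: 5.0
position: [0.4758, 0.1221, 0.2549]
orientation: [[0.977, 0.212, -0.002], [0.212, -0.977, -0.0], [-0.001, -0.0, -1.0]]
wrist_force: [0.3, -0.3, -0.4]
grip_width: 0.0704
grip_force: 0.0
```

Run:
```python
from h import *
import json
go(.585,-.241,.2,36)
c=bot.calibration('wrist'); im=bot.read_camera('wrist'); cv2.imwrite('pics/w3.png',im[:,:,::-1])
json.dump({k:np.array(v).tolist() for k,v in c.items()},open('w3.json','w'))
print(pix(c,[[.561,.138,.12]]))
t=bot.read_camera('top'); cv2.imwrite('pics/t3.png',t[:,:,::-1])
```

```text
t 5.0 p [0.4758 0.1221 0.2549] yaw 12.24 tilt [-0.0015 -0.0001] -> shift [ 29.9 378.   54.7] az -23.76 F [ 0.3 -0.3 -0.4] w 0.0704 gf 0.0
[[323.83404256 121.03084992]]
```

View pics/w3.png

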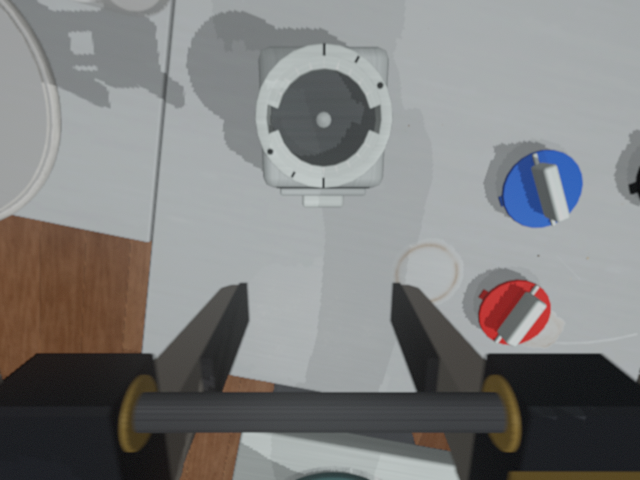

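Drawer shut: pull at (322,200), flush under the block. The collar is at (324,117), with long marks at (324,48) and (323,183). The dots are at (380,85) and (270,151). I get the mouth centre from opposite mark pairs.

Run:
```python
from h import *
import json
c=json.load(open('w3.json')); im=cv2.imread('pics/w3.png'); F=4
x0,y0=250,30; s=cv2.resize(im[y0:205,x0:400],None,fx=F,fy=F,interpolation=cv2.INTER_CUBIC)
g=cv2.cvtColor(s,cv2.COLOR_BGR2GRAY); m=(cv2.morphologyEx(g,cv2.MORPH_BLACKHAT,np.ones((33,33),np.uint8))>45).astype(np.uint8)
n,l,st,ce=cv2.connectedComponentsWithStats(m)
ctr=np.array([.561,.138]); L=[]
for j in range(1,n):
    q=(ce[j]+.5)/F-.5+[x0,y0]; w=plane(c,[q],.12)[0]; d=w-ctr; r=np.hypot(*d)
    if .043<r<.053 and st[j,4]>20: L.append(w); print(q.round(1),st[j,4],w.round(4),'r',r.round(4),'ang',np.degrees(np.arctan2(d[1],d[0])).round(1))
L=np.array(L)
for i in range(len(L)):
    for k in range(i):
        if np.hypot(*(L[i]-L[k]))>.09: d=L[i]-L[k]; print('mid',((L[i]+L[k])/2).round(4),np.hypot(*d).round(4),np.degrees(np.arctan2(d[1],d[0])).round(1)%180)
```

```text
[323.7  49.1] 516 [0.6095 0.1488] r 0.0497 ang 12.6
[356.6  59. ] 289 [0.6082 0.1239] r 0.0493 ang -16.7
[379.6  84.9] 522 [0.5947 0.103 ] r 0.0486 ang -46.1
[269.8 151.1] 437 [0.5302 0.1744] r 0.0476 ang 130.2
[292.8 173.9] 220 [0.5168 0.1535] r 0.0468 ang 160.7
[323.  182.8] 418 [0.515  0.1285] r 0.047 ang -168.4
mid [0.5692 0.1491] 0.0929 147.1
mid [0.5625 0.1387] 0.0962 132.1
mid [0.5632 0.1511] 0.0928 177.1
mid [0.5625 0.1387] 0.0961 162.1
mid [0.5558 0.1282] 0.0929 147.1
mid [0.5622 0.1387] 0.0967 12.099999999999994
mid [0.5616 0.1262] 0.0933 177.1
```

Call:
servo_tool(commands=[[5, 50, 0, 0, 0, 0, 60], [10, 100, 0, 0, 0, -5, 60], [0, 150, 0, 0, 0, -12, 60], [-20, 200, 0, 0, 0, -18, 60], [-40, 250, 0, 0, 0, -24, 60]])

```text
time: 5.6
position: [0.4906, -0.1223, 0.2547]
orientation: [[0.804, 0.595, -0.002], [0.595, -0.804, 0.001], [-0.001, -0.001, -1.0]]
wrist_force: [0.7, 0.3, 0.1]
grip_width: 0.0598
grip_force: 0.0
```

Run:
```python
from h import *
c=bot.calibration('wrist'); print(pix(c,[[.585,-.241,.033]]));go(.5,-.25,.2,36)
```

```text
[[465.91686669 204.98492166]]
t 5.6 p [ 0.4906 -0.1223  0.2547] yaw 36.51 tilt [-0.0017  0.0005] -> shift [-68.3 108.3  54.6] az 0.51 F [0.7 0.3 0.1] w 0.0598 gf 0.0
```

Mouth centre is (0.5624, 0.1387), yaw 12.1°. Opposite marks are 96 mm apart, which equals 2×48. Next I measure the lid from here.

```bash
cat > lid.py <<'E'
from h import *
def lid(name):
    c=bot.calibration('wrist'); im=cv2.cvtColor(bot.read_camera('wrist'),cv2.COLOR_RGB2BGR); cv2.imwrite(f'pics/{name}.png',im)
    u,v=pix(c,[[.585,-.241,.033]])[0].round().astype(int); F=4; H=60
    x0,y0=max(u-H,0),max(v-H,0); s=cv2.resize(im[y0:v+H,x0:u+H],None,fx=F,fy=F,interpolation=cv2.INTER_CUBIC)
    cv2.imwrite(f'pics/{name}c.png',s)
    g=cv2.cvtColor(s,cv2.COLOR_BGR2GRAY); f=lambda p:(np.array(p)+.5)/F-.5+[x0,y0]
    m=(g<60).astype(np.uint8); n,l,st,_=cv2.connectedComponentsWithStats(m)
    pts=np.argwhere(np.isin(l,[i for i in range(1,n) if st[i,4]>800]))[:,::-1].astype(np.int32)
    h=cv2.convexHull(pts); hm=np.zeros_like(m);cv2.fillConvexPoly(hm,h,1)
    e=cv2.fitEllipse(h); print('disc',plane(c,[f(e[0])],.02),np.array(e[1])/F)
    for T in (110,150,180):
        b=((g>T)&(cv2.erode(hm,np.ones((9,9),np.uint8))>0)).astype(np.uint8)
        b=cv2.morphologyEx(b,cv2.MORPH_OPEN,np.ones((15,15),np.uint8))
        bs=max(cv2.findContours(b,cv2.RETR_EXTERNAL,cv2.CHAIN_APPROX_NONE)[0],key=cv2.contourArea,default=None)
        if bs is None: continue
        W=plane(c,f(cv2.boxPoints(cv2.minAreaRect(bs))),.046); A,B=W[1]-W[0],W[2]-W[1]
        if np.hypot(*B)>np.hypot(*A): A,B=B,A
        print(T,'bar',W.mean(0).round(4),np.hypot(*A).round(4),np.hypot(*B).round(4),np.degrees(np.arctan2(A[1],A[0])).round(1)%180)
E
python3 - <<'E'
from lid import *
lid('w4')
E
```

```text
disc [[ 0.58914632 -0.24389051]] [65.19497681 77.77692413]
110 bar [ 0.5901 -0.244 ] 0.0578 0.0191 36.0
150 bar [ 0.5899 -0.2444] 0.0541 0.013 35.9
180 bar [ 0.5893 -0.2449] 0.049 0.0052 36.4
```

View pics/w4c.png

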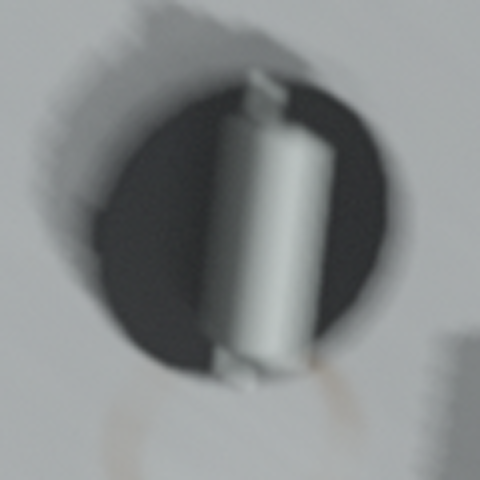

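Black lid with a light bar confirmed, though this frame was taken while the arm was still settling. I go nearer and re-measure.

Run:
```python
from h import *
go(.514,-.295,.19,36)
```

```text
t 5.65 p [ 0.4884 -0.1324  0.2543] yaw 36.19 tilt [-0.0037 -0.0043] -> shift [-75.  146.3  64.9] az 0.19 F [-1.2 -6.   0.9] w 0.0599 gf 0.0
```

Call:
servo_tool(commands=[[-22, 42, 15, 0, 0, 0, 60], [-45, 84, 30, 0, 0, 0, 60], [-64, 126, 50, 0, 0, 0, 60], [-75, 146, 65, 0, 0, 0, 60], [-75, 146, 65, 0, 0, 0, 60]])

```text
time: 6.15
position: [0.5149, -0.2861, 0.1869]
orientation: [[0.81, 0.586, -0.006], [0.586, -0.81, 0.002], [-0.004, -0.005, -1.0]]
wrist_force: [0.2, 1.1, -0.3]
grip_width: 0.0602
grip_force: 0.0
```

Call:
servo_tool(commands=[[0, 0, 0, 0, 0, 0, 60], [0, 0, 0, 0, 0, 0, 60]])

```text
time: 6.35
position: [0.5181, -0.2809, 0.191]
orientation: [[0.805, 0.593, 0.0], [0.593, -0.805, 0.001], [0.001, -0.0, -1.0]]
wrist_force: [-0.5, 0.2, -0.0]
grip_width: 0.0602
grip_force: 0.0
```

Run:
```python
from lid import *
lid('w5')
go(.587,-.2425,.12,36)
```

```text
disc [[ 0.59302896 -0.23945706]] [86.37420654 93.69651031]
110 bar [ 0.5912 -0.2393] 0.065 0.0137 35.6
150 bar [ 0.5884 -0.2415] 0.0569 0.0122 35.4
180 bar [ 0.588  -0.2419] 0.0555 0.0102 35.3
t 6.4 p [ 0.5183 -0.2811  0.1914] yaw 36.36 tilt [0.001 0.   ] -> shift [78.1  9.6 71.5] az 0.36 F [ 0.9  0.3 -0. ] w 0.06 gf 0.0
```

View pics/w5c.png

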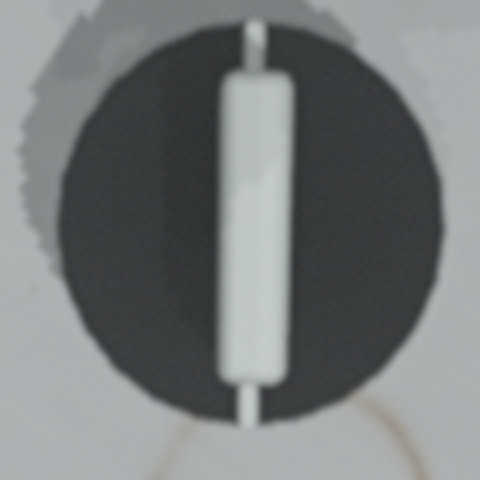

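Sharp view now: bar centre at crop (256,228), which gives (0.588, -0.2417) at 35.4°. I go above it, then down.

Call:
servo_tool(commands=[[30, 4, 30, 0, 0, 0, 60], [60, 8, 60, 0, 0, 1, 60], [79, 10, 80, 0, 0, 1, 60], [79, 10, 80, 0, 0, 1, 60], [79, 10, 80, 0, 0, 1, 60]])

```text
time: 6.9
position: [0.5875, -0.2433, 0.1112]
orientation: [[0.816, 0.578, -0.0], [0.578, -0.816, -0.0], [-0.0, 0.0, -1.0]]
wrist_force: [-0.0, 0.3, 0.9]
grip_width: 0.0599
grip_force: 0.0
```

Run:
```python
from h import *
go(.588,-.2417,.024,35.4)
```

```text
t 6.9 p [ 0.5875 -0.2433  0.1112] yaw 35.34 tilt [-0.0001 -0.0001] -> shift [ 1.4 -1.  87.2] az -0.06 F [-0.   0.3  0.9] w 0.0599 gf 0.0
```

Call:
servo_tool(commands=[[1, -1, 25, 0, 0, 0, 60], [1, -1, 50, 0, 0, 0, 60], [1, -1, 75, 0, 0, 0, 60], [1, -1, 87, 0, 0, 0, 50], [1, -1, 87, 0, 0, 0, 40]])

```text
time: 7.4
position: [0.5865, -0.2436, 0.0234]
orientation: [[0.818, 0.576, -0.001], [0.576, -0.818, -0.0], [-0.001, -0.001, -1.0]]
wrist_force: [-0.4, -0.4, 0.3]
grip_width: 0.0462
grip_force: 0.0
```

Call:
servo_tool(commands=[[0, 0, 0, 0, 0, 0, 0], [0, 0, 0, 0, 0, 0, 0], [0, 0, 0, 0, 0, 0, 0], [0, 0, 0, 0, 0, 0, 0], [0, 0, 0, 0, 0, 0, 0]], newtons=25)

```text
time: 7.9
position: [0.5881, -0.2431, 0.0245]
orientation: [[0.817, 0.577, 0.001], [0.577, -0.817, -0.001], [0.0, 0.001, -1.0]]
wrist_force: [-1.8, 0.7, 4.4]
grip_width: 0.0139
grip_force: 25.0
```

Call:
servo_tool(commands=[[0, 0, 0, 0, 0, 0, 0], [0, 0, 0, 0, 0, 0, 0], [0, 0, 0, 0, 0, 0, 0]], newtons=25)

```text
time: 8.2
position: [0.5881, -0.2431, 0.0244]
orientation: [[0.817, 0.577, 0.001], [0.577, -0.817, -0.0], [0.0, 0.001, -1.0]]
wrist_force: [-1.1, 1.0, 6.5]
grip_width: 0.0141
grip_force: 25.0
```

Gripped at 14 mm opening. Lift.

Call:
servo_tool(commands=[[0, 0, -15, 0, 0, 0, 0], [0, 0, -50, 0, 0, 0, 0], [0, 0, -95, 0, 0, 0, 0], [0, 0, -140, 0, 0, 0, 0], [0, 0, -175, 0, 0, 0, 0]], newtons=30)

```text
time: 8.7
position: [0.588, -0.243, 0.202]
orientation: [[0.817, 0.577, 0.002], [0.577, -0.817, -0.001], [0.001, 0.002, -1.0]]
wrist_force: [0.4, -0.2, -1.5]
grip_width: 0.0134
grip_force: 30.0
```

Call:
servo_tool(commands=[[0, 0, -5, 0, 0, 0, 0], [0, 0, -5, 0, 0, 0, 0]])

```text
time: 8.9
position: [0.5878, -0.2431, 0.2047]
orientation: [[0.817, 0.577, 0.002], [0.577, -0.817, -0.001], [0.001, 0.002, -1.0]]
wrist_force: [-0.0, 0.5, -1.8]
grip_width: 0.014
grip_force: 30.0
```

Run:
```python
from h import *
go(.5624,.1387,.2,12.1)
im=bot.read_camera('wrist'); cv2.imwrite('pics/w6.png',im[:,:,::-1])
```

```text
t 8.9 p [ 0.5878 -0.2431  0.2047] yaw 35.21 tilt [ 0.0017 -0.001 ] -> shift [ 199.4 -326.6    4.2] az 23.11 F [-0.   0.5 -1.8] w 0.014 gf 30.0
```

View pics/w6.png

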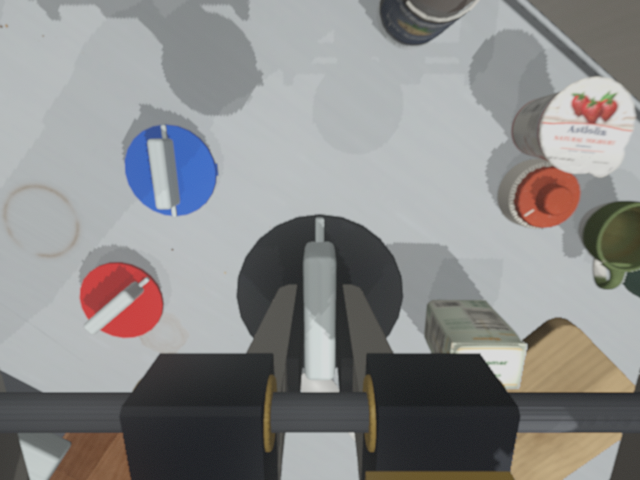

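The lid is held with its bar along the tool x axis. The disc spans columns 237–402, its front edge is at row 214, and the bar's front top edge is at row 242. I check the grip's offset along the bar from these.

Run:
```python
from h import *
c=bot.calibration('wrist'); s=bot.read_state(); p=np.array(s['position']);R=np.array(s['orientation'])
for n,uv,dz in (('barend',[319,242],.0216),('disc front',[320,214.5],-.0044),('discL',[237,290],-.0044),('discR',[402.5,290],-.0044)):
    w=np.r_[plane(c,[uv],p[2]+dz)[0],p[2]+dz]; print(n,(R.T@(w-p)*1000).round(1))
im=cv2.cvtColor(cv2.imread('pics/w6.png'),cv2.COLOR_BGR2GRAY)
print(im[205:222,300],im[236:250,319],im[290,230:242],im[290,396:408])
```

```text
barend [ 37.1  -0.7 -21.6]
disc front [42.9 -0.2  4.4]
discL [  4.5 -41.5   4.4]
discR [ 4.6 40.7  4.4]
[188 188 187 188 187 187 187 187 188 185 171 132  80  58  59  61  61] [150 150 150 150 150 144 130 119 118 118 118 118 119 118] [187 187 186 186 187 180 154 103  67  63  66  64] [ 60  62  60  61  58  61  98 137 147 145 145 145]
```

Call:
servo_tool(commands=[[20, -33, -5, 0, 0, 0, 0], [45, -73, -10, 0, 0, 0, 0], [70, -115, -10, 0, 0, 5, 0], [95, -155, -10, 0, 0, 11, 0], [120, -195, -10, 0, 0, 17, 0]])

```text
time: 9.45
position: [0.5712, -0.0129, 0.211]
orientation: [[0.951, 0.308, -0.005], [0.308, -0.951, 0.0], [-0.004, -0.002, -1.0]]
wrist_force: [0.6, 0.1, -1.2]
grip_width: 0.0137
grip_force: 30.0
```

Call:
servo_tool(commands=[[0, 0, 0, 0, 0, 0, 0], [0, 0, 0, 0, 0, 0, 0], [0, 0, 0, 0, 0, 0, 0]])

```text
time: 9.75
position: [0.5724, -0.0161, 0.2119]
orientation: [[0.95, 0.312, -0.003], [0.312, -0.95, -0.001], [-0.003, -0.0, -1.0]]
wrist_force: [-0.6, -0.4, -1.8]
grip_width: 0.0135
grip_force: 30.0
```

Run:
```python
from h import *
go(.5624,.1387,.2,12.1)
```

```text
t 9.75 p [ 0.5724 -0.0161  0.2119] yaw 18.15 tilt [-0.003  -0.0007] -> shift [  38.7 -150.2   11.8] az 6.05 F [-0.6 -0.4 -1.8] w 0.0135 gf 30.0
```

The lid centre is within about 1 mm of the tool axis (disc edges at −41.5, 40.7 and about 42 mm). I move over the mouth.

Call:
servo_tool(commands=[[10, -35, 0, 0, 0, 2, 0], [20, -75, 0, 0, 0, 4, 0], [30, -115, 0, 0, 0, 6, 0], [38, -145, 0, 0, 0, 6, 0], [39, -150, 0, 0, 0, 6, 0]])

```text
time: 10.25
position: [0.5627, 0.1432, 0.2129]
orientation: [[0.977, 0.215, -0.001], [0.215, -0.977, 0.002], [-0.001, -0.002, -1.0]]
wrist_force: [-0.1, 0.6, -1.0]
grip_width: 0.0135
grip_force: 30.0
```

Call:
servo_tool(commands=[[0, 0, 0, 0, 0, 0, 0], [0, 0, 0, 0, 0, 0, 0], [0, 0, 0, 0, 0, 0, 0]])

```text
time: 10.55
position: [0.5638, 0.1376, 0.2132]
orientation: [[0.978, 0.208, -0.0], [0.208, -0.978, -0.001], [-0.001, 0.001, -1.0]]
wrist_force: [0.2, -0.0, -1.5]
grip_width: 0.0134
grip_force: 30.0
```

Run:
```python
from h import *
go(.5624,.1387,.152,12.1)
```

```text
t 10.55 p [0.5638 0.1376 0.2132] yaw 12.01 tilt [-0.0004 -0.0011] -> shift [-1.2 -1.4 61.2] az -0.09 F [ 0.2 -0.  -1.5] w 0.0134 gf 30.0
```

Call:
servo_tool(commands=[[-1, -1, 20, 0, 0, 0, 0], [-1.2, -1.4, 45, 0, 0, 0, 0], [-1.2, -1.4, 62, 0, 0, 0, 0], [-1.2, -1.4, 62, 0, 0, 0, 0], [-1.2, -1.4, 62, 0, 0, 0, 0]])

```text
time: 11.05
position: [0.5623, 0.1403, 0.1518]
orientation: [[0.978, 0.21, -0.0], [0.21, -0.978, -0.0], [-0.0, 0.0, -1.0]]
wrist_force: [0.4, -0.0, -1.2]
grip_width: 0.0133
grip_force: 30.0
```

Run:
```python
from h import *
go(.5624,.1387,.1304,12.1)
```

```text
t 11.05 p [0.5623 0.1403 0.1518] yaw 12.13 tilt [-0.     -0.0002] -> shift [-0.2  1.6 21.4] az 0.03 F [ 0.4 -0.  -1.2] w 0.0133 gf 30.0
```

Call:
servo_tool(commands=[[0, 0.8, 4, 0, 0, 0, 0], [0, 0.8, 8, 0, 0, 0, 0], [0, 0.8, 10, 0, 0, 0, 0], [0, 0.8, 12, 0, 0, 0, 0]])

```text
time: 11.45
position: [0.5621, 0.1403, 0.1396]
orientation: [[0.977, 0.212, 0.0], [0.212, -0.977, -0.0], [0.0, 0.0, -1.0]]
wrist_force: [-0.5, -0.1, -1.1]
grip_width: 0.0135
grip_force: 30.0
```

Call:
servo_tool(commands=[[0, 0, 3, 0, 0, 0, 0], [0, 0, 5, 0, 0, 0, 0], [0, 0, 5, 0, 0, 0, 0]])

```text
time: 11.75
position: [0.562, 0.1403, 0.1342]
orientation: [[0.977, 0.212, -0.0], [0.212, -0.977, -0.0], [-0.0, 0.0, -1.0]]
wrist_force: [0.6, -1.1, -2.6]
grip_width: 0.0141
grip_force: 30.0
```

It has entered the slots freely. I seat it gently.

Call:
servo_tool(commands=[[0, 0.8, 2, 0, 0, 0, 0], [0, 0.8, 4, 0, 0, 0, 0], [0, 0.8, 5, 0, 0, 0, 0], [0, 0.8, 5, 0, 0, 0, 0]])

```text
time: 12.15
position: [0.5623, 0.14, 0.1304]
orientation: [[0.977, 0.212, 0.0], [0.212, -0.977, -0.0], [0.0, 0.0, -1.0]]
wrist_force: [-2.6, -0.7, 4.4]
grip_width: 0.0137
grip_force: 30.0
```

Run:
```python
from h import *
for _ in range(3):
    go(.5624,.1387,.1304,12.1); bot.read_camera('top')
```

```text
t 12.15 p [0.5623 0.14   0.1304] yaw 12.23 tilt [ 0.0004 -0.0001] -> shift [-0.2  1.3  0. ] az 0.13 F [-2.6 -0.7  4.4] w 0.0137 gf 30.0
t 12.2 p [0.5624 0.14   0.1304] yaw 12.22 tilt [ 0.0005 -0.    ] -> shift [-0.2  1.3  0. ] az 0.12 F [-2.3 -1.6  4.6] w 0.0141 gf 30.0
t 12.25 p [0.5623 0.14   0.1304] yaw 12.23 tilt [ 0.0005 -0.    ] -> shift [-0.2  1.3  0. ] az 0.13 F [-1.9 -1.3  4.5] w 0.0141 gf 30.0
```

Seated: z is at the expected height with about 6 N of upward contact force. I twist 30° clockwise (+z of the downward tool) in steps.

Call:
servo_tool(commands=[[0, 0, 0, 0, 0, 3, 0], [0, 0, 0, 0, 0, 6, 0], [0, 0, 0, 0, 0, 9, 0], [0, 0, 0, 0, 0, 12, 0], [0, 0, 0, 0, 0, 15, 0]], newtons=40)

```text
time: 12.8
position: [0.5623, 0.1404, 0.1304]
orientation: [[0.999, -0.05, 0.001], [-0.05, -0.999, 0.0], [0.001, -0.0, -1.0]]
wrist_force: [-1.7, -0.9, 5.0]
grip_width: 0.0137
grip_force: 40.0
```

Call:
servo_tool(commands=[[0, 0, 0, 0, 0, 3, 0], [0, 0, 0, 0, 0, 6, 0], [0, 0, 0, 0, 0, 9, 0], [0, 0, 0, 0, 0, 12, 0], [0, 0, 0, 0, 0, 14, 0]])

```text
time: 13.3
position: [0.562, 0.1404, 0.1304]
orientation: [[0.957, -0.289, 0.0], [-0.289, -0.957, 0.0], [0.0, -0.0, -1.0]]
wrist_force: [-3.1, -0.8, 5.2]
grip_width: 0.0139
grip_force: 40.0
```

Call:
servo_tool(commands=[[0, 0, 0, 0, 0, 0, 0], [0, 0, 0, 0, 0, 0, 0], [0, 0, 0, 0, 0, 0, 0]])

```text
time: 13.6
position: [0.562, 0.1404, 0.1304]
orientation: [[0.958, -0.288, -0.0], [-0.288, -0.958, 0.0], [-0.0, -0.0, -1.0]]
wrist_force: [-3.5, -1.1, 6.0]
grip_width: 0.0137
grip_force: 40.0
```

Run:
```python
from h import *
go(.5624,.1387,.1304,-17.9)
s=bot.read_state(); print(s['torque'])
c=bot.calibration('wrist'); im=bot.read_camera('wrist'); b=cv2.resize(im,(640,480))
P=[[.5624+.048*np.cos(np.radians(a)),.1387+.048*np.sin(np.radians(a)),.12] for a in (12.1,-17.9,-47.9)]; print(pix(c,P).round(1).tolist())
t=bot.read_camera('top'); 
h2=cv2.resize(im[90:390,160:480],(560,525),interpolation=cv2.INTER_CUBIC); t2=cv2.resize(t[205:300,225:285],None,fx=4,fy=5.526,interpolation=cv2.INTER_CUBIC)
t2=cv2.resize(t2,(240,525)); cv2.imwrite('pics/w8.png',np.hstack([h2,t2])[:,:,::-1])
```

```text
t 13.6 p [0.562  0.1404 0.1304] yaw -16.73 tilt [-0.      0.0003] -> shift [0.9 1.5 0. ] az 1.17 F [-3.5 -1.1  6. ] w 0.0137 gf 40.0
[-0.0497068   0.66226219  0.02153814]
[[276.4, 210.3], [326.4, 198.1], [375.6, 212.3]]
```

View pics/w8.png

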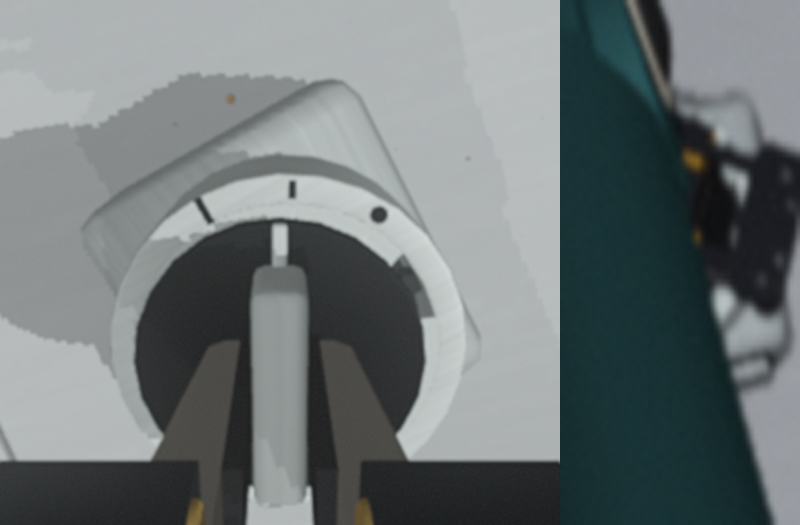

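Lid flush, with its pointer at (280,240) just short of the half mark (292,190). The lock dot is at (379,214), well clear. The pointer's offset is mostly a sideways offset: the disc sits about 2 mm left of the collar's centre. I nudge it to centre.

Call:
servo_tool(commands=[[0.2, 0.6, 0, 0, 0, 0.5, 0], [0.4, 1.2, 0, 0, 0, 1, 0], [0.5, 1.8, 0, 0, 0, 1, 0], [0.5, 1.8, 0, 0, 0, 1, 0]])

```text
time: 14.1
position: [0.5622, 0.1402, 0.1304]
orientation: [[0.953, -0.304, 0.001], [-0.304, -0.953, 0.003], [0.0, -0.003, -1.0]]
wrist_force: [-2.9, 4.0, 5.8]
grip_width: 0.0137
grip_force: 40.0
```

Call:
servo_tool(commands=[[0, 0, 0, 0, 0, 0, 0], [0, 0, 0, 0, 0, 0, 0], [0, 0, 0, 0, 0, 0, 0]])

```text
time: 14.4
position: [0.5622, 0.1403, 0.1304]
orientation: [[0.953, -0.304, 0.001], [-0.304, -0.953, 0.002], [0.0, -0.003, -1.0]]
wrist_force: [-3.3, 4.8, 6.3]
grip_width: 0.0138
grip_force: 40.0
```

Run:
```python
from h import *
go(.5624,.1387,.1304,-17.9)
im=bot.read_camera('wrist'); g=cv2.cvtColor(im,cv2.COLOR_RGB2GRAY)
r=g[275].astype(int); print('dark run row275',[ (i,int(r[i]),int(r[i+1])) for i in range(210,440) if abs(r[i+1]-r[i])>25])
r=g[198].astype(int); print('mark row198',[i for i in range(300,350) if r[i]<90])
s=cv2.imread('pics/w8.png');
```

```text
t 14.4 p [0.5622 0.1403 0.1304] yaw -17.68 tilt [0.0009 0.0025] -> shift [0.7 1.4 0. ] az 0.22 F [-3.3  4.8  6.3] w 0.0138 gf 40.0
dark run row275 [(237, 142, 116), (238, 116, 74), (302, 68, 102), (303, 102, 129), (335, 95, 65), (399, 60, 97), (400, 97, 151), (401, 151, 186)]
mark row198 [324, 325, 326]
```

Turned 29.8°, held at 40 N, steady, and within 2 mm of centre, inside the radial play. I'm handing in.

```bash
python3 -c "
from rig import bot
print(bot.close_job())"
```

```text
the job is handed in; nothing more can be done
None
```

The job is handed in with no verdict returned: the drawer was pushed shut, and the black lid is seated flush, turned about 29.8° clockwise to the half-way mark and still gripped at 40 N, roughly 2 mm off centre (5 mm allowed).

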